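Index the spice carousel, stow the jar and lower the handle

ROBOT

A 6-joint arm with a two-finger parallel gripper is mounted at the origin on a cart in front of the work surface, level with it; the furniture and walls round the work are solid. World frame = base frame: x ahead of the robot, y to its left, z up, the work surface at z = 0. Lengths are in m, angles in degrees, forces in N, time in s.
With the tool pointing down it reaches from about 0.35 to 0.85 m from the base axis. Payload 8.1 kg.
Tool frame: the origin (TCP) lies between the finger pads; the fingertips stand 8 mm ahead of it and the grasp point (between the pads) lies 11 mm behind it (ctrl.tips_ahead is the distance from the TCP to the fingertips, in m); z points along the fingers, y is the line along which they close (so a half turn about z gives the same grasp; the last joint's range is limited). The gripper opens to 93 mm and grips with 3 to 60 N. Pads are 15 mm wide; open, the fingers measure 128 mm over their backs; the gripper's body (75 mm by 188 mm) begins 65 mm behind the grasp point.
Start: joints at [-69.465, 7.471, 85.268, -0, 87.261, -4.893], TCP at [0.258, -0.542, 0.227] pointing down, gripper open.
Joint ranges: [-169.43, 169.43], [-51.17, 129.36], [1.28, 143.12], [-76.62, 256.62], [0, 156.53], [-152.29, 152.29]. Speed limits (degrees/s): [136.94, 136.94, 159.86, 180, 180, 180].

INTERFACE

Orientations are given as [roll, pitch, yaw] about the fixed x, y, z axes, in that order (R = Rz(yaw) Ry(pitch) Rx(roll)).
In Python, from plant import ctrl gives the robot as it stands.
- The arm moves only by the shell command python3 -m handwheel 'ROWS' [OPENING]. ROWS is text: rows parted by semicolons, each of 6 numbers parted by spaces: the shift along the tool's x, y, z in m, then the turn, a rotation vector about the tool's x, y, z in rad. A call has 1 to 8 rows; each row shifts and turns the commanded pose from where the row before left it, along the tool's axes as they then stand; what a row does not reach is not made up. A row lasts 1/8 s, in which the tool goes at most 62.5 mm and 10.7 degrees, less where a joint would pass 70% of its speed; a pose out of reach is approached as far as the arm can. A call is refused whole if a number of a shift passes 0.0625 or a number of a turn 0.188, either way. A call with a gripper value outside its range is refused whole. OPENING is the finger opening in m, from 0 to 0.093, set as the call begins (- or left out, the last holds). The fingers move at their own pace and stop on an object; the grip force is fixed at half the most. Time passes only in rows, so rows that do not move let the fingers close. It gives the time, the measured TCP pose, the force, the opening and the grip force at its end, in the units of the state.
- ctrl.read_state(): the state, without advancing time (a new reading comes with each control period).
- ctrl.capture(name): name is "scene" or "top" or "wrist"; returns (picture, depth): 400x640x3 uint8, red, green, blue; 400x640 float32, m along the optical axis (not along the pixel's ray), 0 where there is no reading.
- ctrl.camera_model(name): a dict with "fx", "fy", "cx", "cy" (pixels), "rvec" (rotation vector, rad) and "tvec" (3), from world to camera coordinates, as OpenCV has them; the wrist camera has in their place "tool_from_camera" (4x4, takes a point from camera to tool coordinates, whose origin is the TCP and whose axes are the flange's). Camera axes: x right, y down, z forward; pixel columns grow to the right and rows downward; lengths in m; the calibration is good to about 2 mm. A picture is of the moment at which its call begins: read the wrist's pose just before it. camera_model takes no time and is no camera call.
- ctrl.job_done(): hands the job in; it is judged then, once.
The state is a dict: "t": time; "q": joint angles; "qvel": joint speeds; "joint_torque": joint torques, N m; "ee_pos": TCP position; "tool_rot": TCP orientation; "wrist_force": force on the tool from outside, world axes, zero at the start; "ft_torque": the same for the moment, N m; "opening": finger opening in m; "grip_force": force on a finger pad.
Only numpy, scipy, OpenCV 4.12 (cv2) and the standard library are available. Lean on these libraries where they do the work, as an engineer would, in place of code of your own. Each camera call takes 0.05 s, during which the arm holds its last target. There are 200 camera calls.

TASK

Turn the spice carousel until its empty bay has clicked home at the marker post on the base's rim, then stand the loose spice jar upright in that bay. Finally press the button on top of the carousel's handle and push the handle down until it locks in its lower hole. Do not tip the jar over and leave the other things on the worktop where they are.

Things in the scene. Friction and masses are not known exactly. Their poses are not given: they have to be found in the camera images.
- carousel: Round grey base of the spice carousel, 190 mm across, fixed to the worktop. Origin at the centre of its underside, on the carousel's upright axis. Three lugs stick out of its rim: one carries the marker post, the two others low steel caps 5 mm high.
- marker: The marker post: steel pin with a thicker head, 36 mm high, 16 mm across its foot, fixed on one of the three lugs of the base (which one varies), 113 mm from the axis. Origin at the centre of its foot, 6 mm above the worktop. The empty bay is at the marker when axis, bay and post lie in one line (43 mm between bay centre and post, seen from above).
- empty_bay (a point): Floor centre of the white turntable's one empty bay, 70 mm from the axis, 26 mm above the worktop. The bay is a ring of 54 mm inner diameter with a rim 10 mm high. The point turns with the turntable: its -x axis points outwards through the bay, z up. The four other bays, 72 degrees apart, hold jars like the loose one, fixed; their tops are 134 mm above the worktop.
- turret (a joint): Turntable angle, rad, growing counter-clockwise seen from above. It turns without end, both ways. A sprung detent holds it at five positions 1.257 rad (72 degrees) apart; let go anywhere between, it snaps to the nearest. Turning it over a hump takes about 0.2 Nm. At the start the empty bay is one or two clicks away from the marker, on either side.
- handle_grip (a point): Centre of the handle's black T bar, on the carousel's axis, 185 mm above the worktop with the handle up, 145 mm down. The bar is 84 mm long, 20 mm thick, 22 mm high; turning it turns the turntable. The point's x axis is across the bar (the way to pinch it), y along it; the bar lies square to the empty bay's direction. Its tube is 17 mm across and runs in a wider one below 130 mm.
- button_top (a point): Centre of the top of the round steel button (18 mm across) on the middle of the T bar, 19 mm above the bar's centre. It is pushed straight down.
- handle (a joint): How far the handle is down, m: 0 up (as it starts), 0.040 fully down. It locks at both ends (low from about 0.038). With the button held in, about 2 to 3 N move it, and it stays where it is left.
- button (a joint): How far the button is pressed, m: 0 out, 0.006 fully in (5 N). The handle comes free at about 0.005; pushing on down on the button then drives the handle down. Between the two holes the button stays in; with the handle fully down it springs out once let go.
- loose_jar: The one loose spice jar, standing alone on the worktop right of the carousel: glass, 40 mm across and 108 mm high, its black cap (44 mm across) from 78 mm up to the top. Origin at the centre of its underside, z up. 70 to 140 g.
- mug: Bystander: mug, 78 mm across, 92 mm high, with a handle; origin under it, 16 mm from the cup's axis towards the handle, which points to -y of the mug.
- honey_jar: Bystander: wide jar with a metal lid, 61 mm across, 95 mm high; origin at the centre of its underside.
- tuna_tin: Bystander: low tin, 75 mm across, 58 mm high, at the worktop's front right corner; origin at the centre of its underside.

How it is judged (in metres and radians):
On the way, in this order (a step that is already met when the one before it is completed fails the run):
1. the turntable rests with its empty bay at the marker, let go (horizontal distance between empty_bay and marker below 0.0442 m and contact force between the fingers and carousel below 0.5 N), for 0.2 s.
2. the loose jar stands upright in the empty bay at the marker, let go (horizontal distance between empty_bay and marker below 0.0442 m and horizontal distance between loose_jar and empty_bay below 0.01 m and z of loose_jar in the frame of empty_bay below 0.004 m and angle between loose_jar's own z axis and vertical below 0.12 rad and contact force between the fingers and loose_jar below 0.3 N), for 0.2 s.
3. the handle is fully down and its button has sprung out (value of joint handle above 0.037 m and value of joint button below 0.0015 m), for 0.2 s.
At the end, for the whole second after the job is handed in: The once empty bay is clicked home at the marker (within 6 degrees: 44.2 mm from the post), the loose jar stands upright at rest on that bay's floor (within 10 mm of its centre, tilt under 7 degrees), and the handle is down (over 37 of 40 mm) with its button sprung out (under 1.5 mm pressed) (all of step 3 and horizontal distance between empty_bay and marker below 0.0442 m and horizontal distance between loose_jar and empty_bay below 0.01 m and z of loose_jar in the frame of empty_bay between -0.004 and 0.004 m and angle between loose_jar's own z axis and vertical below 0.12 rad and linear speed of loose_jar below 0.02 m/s); the robot touches nothing.
It fails at once if the loose jar is tipped over (angle between loose_jar's own z axis and vertical above 0.8 rad).
It fails at once if a bystander is moved more than 30 mm (distance of any of mug, honey_jar, tuna_tin from where it was at the start of the episode above 0.03 m).
It also fails if it takes over 72 s, if anything falls off the work surface, if the arm or the gripper's body presses on something with over 40 N, if the wrist force passes 120 N, or if a joint passes its speed limit or range.

## Working session

There is one attempt and no reset: what is moved stays moved. The work goes in short steps, Python scripts to look and compute and a shell command to move; the robot and the scene stay as the last step left them, time stands still between calls to the robot, and variables do not carry over. Pictures are saved under pics/ and viewed, at most 10 in all, crops included, and the job is handed in when it is done.

```bash
ls; mkdir -p pics
python3 - <<'E'
from plant import ctrl
import cv2,numpy as np
s=ctrl.read_state();print(s['t'],s['ee_pos'],s['tool_rot'])
for n in("scene","top"):
    p,d=ctrl.capture(n);cv2.imwrite(f"pics/{n}0.png",p[:,:,::-1]);np.savez(f"pics/{n}0.npz",p=p,d=d)
    m=ctrl.camera_model(n);print(n,m)
    R=cv2.Rodrigues(np.array(m['rvec'],float))[0];print(-R.T@np.array(m['tvec']))
print(ctrl.camera_model("wrist"))
E
```

```text
pics
0.0 [ 0.25745766 -0.54134795  0.22562295] [-1.79897163e+02 -9.03251979e-03  2.54284791e+01]
scene {'fx': 484.2725963648063, 'fy': 484.2725963648063, 'cx': 316.0770058084468, 'cy': 201.58483833728232, 'rvec': array([ 0.62336984, -2.36440384,  1.53853917]), 'tvec': array([0.40165492, 0.2593102 , 0.72763491])}
[0.09428636 0.68726809 0.52611185]
top {'fx': 368.55785209492285, 'fy': 368.55785209492285, 'cx': 322.552916909325, 'cy': 202.13164128506642, 'rvec': array([ 2.12170243, -2.12737405,  0.14640389]), 'tvec': array([-0.02813063,  0.47520325,  0.90280143])}
[ 0.32220034 -0.05324228  0.96696023]
{'fx': 357.5169878588244, 'fy': 357.5169878588244, 'cx': 318.44026402537474, 'cy': 195.31328620171269, 'tool_from_camera': array([[-5.46991129e-04, -9.63186210e-01, -2.68834571e-01,
         7.43761506e-02],
       [ 9.99999849e-01, -5.42999701e-04, -8.92043867e-05,
        -6.13991941e-04],
       [-6.00566563e-05, -2.68834579e-01,  9.63186361e-01,
        -1.57719500e-01],
       [ 0.00000000e+00,  0.00000000e+00,  0.00000000e+00,
         1.00000000e+00]])}
```

View pics/top0.png

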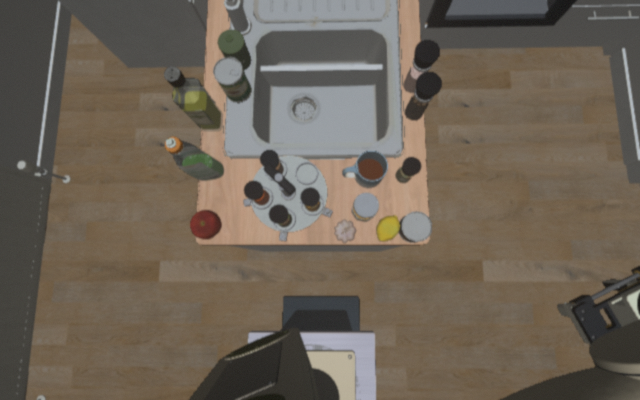

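View pics/scene0.png

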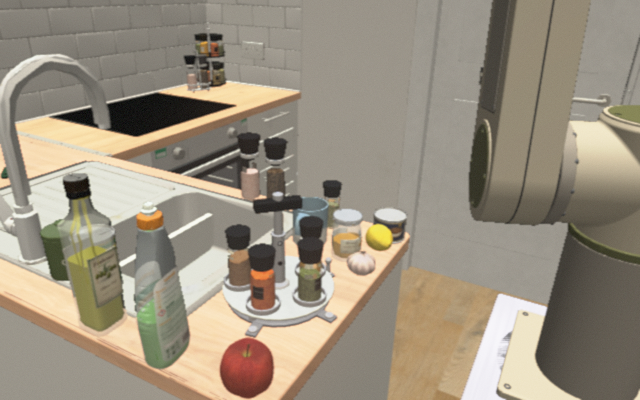

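Top view: the carousel is at about (289,193), the empty bay at (307,174), the loose jar at (410,168), and lugs at (248,200), (283,236) and (327,211). Next I'll enlarge a crop to find the post.

```bash
cat > h.py <<'E'
import numpy as np,cv2
from plant import ctrl
def model(n,s=None):
    m=ctrl.camera_model(n);K=(m['fx'],m['fy'],m['cx'],m['cy'])
    if n!="wrist":
        R=cv2.Rodrigues(np.array(m['rvec'],float))[0].T;return K,R,-R@np.array(m['tvec'])
    from scipy.spatial.transform import Rotation as Ro
    A=np.array(m['tool_from_camera']);T=Ro.from_euler('xyz',s['tool_rot'],degrees=True).as_matrix()
    return K,T@A[:3,:3],T@A[:3,3]+np.array(s['ee_pos'])
def ray(M,u,v,z):
    K,R,c=M;d=R@np.array([(u-K[2])/K[0],(v-K[3])/K[1],1]);return c+d*(z-c[2])/d[2]
def cloud(M,d):
    K,R,c=M;v,u=np.mgrid[:400,:640];P=np.stack([(u-K[2])/K[0]*d,(v-K[3])/K[1]*d,d],-1)@R.T+c
    P[d==0]=np.nan;return P
def proj(M,p):
    K,R,c=M;q=R.T@(np.array(p)-c);return K[0]*q[0]/q[2]+K[2],K[1]*q[1]/q[2]+K[3]
E
python3 - <<'E'
from h import *
t=cv2.imread("pics/top0.png")[120:250,190:440];s=cv2.imread("pics/scene0.png")[170:350,200:440]
o=np.vstack([cv2.resize(t,(560,291),interpolation=cv2.INTER_CUBIC),cv2.resize(s,(560,309))[:]])[:600]
cv2.imwrite("pics/c1.png",o)
M=model("top");P=cloud(M,np.load("pics/top0.npz")['d'])
for n,u,v,z in[("bay",307,174,.026),("jar",411,166,.108),("lugL",248,200,.006),("lugF",283,236,.006),("lugR",327,211,.006)]:
    print(n,ray(M,u,v,z).round(3),P[v,u].round(3))
E
```

```text
bay [0.552 0.012 0.026] [0.552 0.012 0.027]
jar [ 0.55  -0.242  0.108] [ 0.55  -0.242  0.108]
lugL [0.487 0.17  0.006] [0.486 0.169 0.01 ]
lugF [0.391 0.075 0.006] [0.391 0.074 0.013]
lugR [ 0.457 -0.04   0.006] [ 0.452 -0.041  0.043]
```

View pics/c1.png

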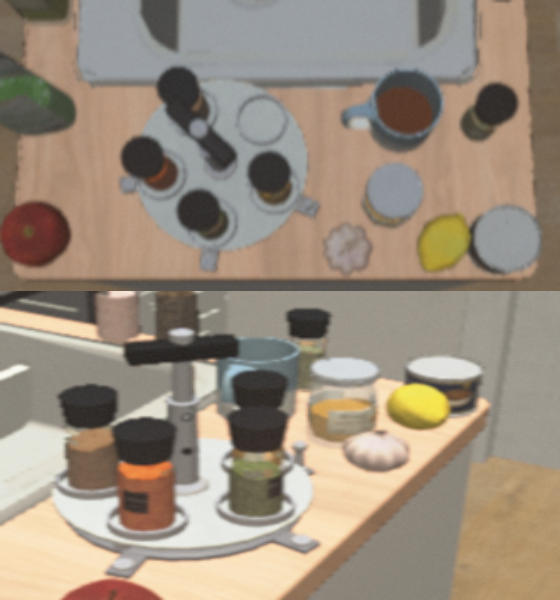

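The post is on the right-hand lug (327,211), where depth reads z = 0.043. That puts the empty bay one click counter-clockwise of the marker, so it needs 72° clockwise. Next I'll compute the axis, bar and jar positions.

```bash
cat >> h.py <<'E'
def axisfit(q):
    A=np.c_[2*q,np.ones(len(q))];x=np.linalg.lstsq(A,(q**2).sum(1),rcond=None)[0];return x[:2],np.sqrt(x[2]+x[:2]@x[:2])
def go(p,yaw=None,s=None):
    "shift in tool axes from measured pose to TCP p (tool down), turn about tool z"
    from scipy.spatial.transform import Rotation as Ro
    s=s or ctrl.read_state();T=Ro.from_euler('xyz',s['tool_rot'],degrees=True).as_matrix()
    d=T.T@(np.array(p)-s['ee_pos']);dy=0 if yaw is None else (yaw-s['tool_rot'][2]+180)%360-180
    print("t",round(s['t'],2),"shift",d.round(4),"rot z",round(-np.radians(dy),3),"yaw",s['tool_rot'][2].round(2),"steps",max(np.abs(d).max()/.0625,abs(dy)/10.7).round(2))
E
python3 - <<'E'
from h import *
M=model("top");P=cloud(M,np.load("pics/top0.npz")['d']);I=np.load("pics/top0.npz")['p'].astype(int)
g=np.nan_to_num(P,nan=9)
reg=(np.hypot(g[...,0]-.5,g[...,1]-.06)<.14)
pl=(reg&(g[...,2]>.016)&(g[...,2]<.032)).astype(np.uint8)
c=max(cv2.findContours(pl,0,cv2.CHAIN_APPROX_NONE)[0],key=len)[:,0]
q=np.array([ray(M,u,v,.024)[:2] for u,v in cv2.convexHull(c)[:,0]]);print("disc",axisfit(q))
b=P[reg&(g[...,2]>.165)];print("bar n",len(b),b[:,2].max(),np.median(b,0))
bt=b[(b[:,2]>.198)];print("btn",len(bt),bt.mean(0))
k=b[(b[:,2]>.19)&(b[:,2]<.1985)][:,:2];w,V=np.linalg.eigh(np.cov(k.T));print("bar mean",k.mean(0),"dir",np.degrees(np.arctan2(V[1,1],V[0,1])))
po=P[205:217,320:334].reshape(-1,3);po=po[po[:,2]>.03];print("post",len(po),po.mean(0))
def top(cx,cy,r,z0,z1):
    m=(np.hypot(g[...,0]-cx,g[...,1]-cy)<r)&(g[...,2]>z0)&(g[...,2]<z1);v,u=np.nonzero(m);p=P[m]
    print(len(p),"mean",p.mean(0).round(4),"bbox mid",((p.min(0)+p.max(0))/2).round(4),(p.max(0)-p.min(0)).round(3))
print("jar");top(.55,-.242,.05,.1,.12)
print("bay");
r=(P[...,2]<.032)&(P[...,2]>.02)
E
```

```text
disc (array([0.50190434, 0.06104663]), np.float64(0.10114264181629763))
bar n 364 0.2065932723649747 [0.49876742 0.05890542 0.19578602]
btn 77 [0.50183264 0.06066259 0.20230152]
bar mean [0.50047873 0.05970399] dir 46.47705798089975
post 31 [ 0.45488762 -0.03600305  0.03855708]
jar
276 mean [ 0.5505 -0.243   0.1072] bbox mid [ 0.5508 -0.2428  0.1066] [0.045 0.043 0.009]
bay
```

```bash
python3 -c "
from h import *
go([.5015,.0605,.27],46.2)"; python3 -m handwheel '0 0 -0.04 0 0 0'
```

```text
t 0.1 shift [ 0.4788 -0.4389 -0.0435] rot z -0.363 yaw 25.43 steps 7.66
t: 0.22
ee_pos: [0.2568, -0.5395, 0.2622]
tool_rot: [-179.5, -0.0, 25.4]
wrist_force: [0.8, -0.1, 0.6]
opening: 0.0931
grip_force: 0.0
```

```bash
python3 -m handwheel '0.03 -0.0275 0 0 0 0;0.04 -0.0366 0 0 0 0;0.04 -0.0366 0 0 0 0;0.04 -0.0366 0 0 0 0;0.04 -0.0366 0 0 0 0;0.04 -0.0366 0 0 0 0;0.04 -0.0366 0 0 0 0;0.04 -0.0366 0 0 0 0'; python3 -m handwheel '0.04 -0.0366 0 0 0 0;0.04 -0.0366 0 0 0 0;0.04 -0.0366 0 0 0 0;0.03 -0.0275 0 0 0 0;0 0 0 0 0 -0.18;0 0 0 0 0 -0.18;0 0 0 0 0 0;0 0 0 0 0 0'; python3 -c "
from h import *
go([.5015,.0605,.27],46.2)"
```

```text
t: 1.23
ee_pos: [0.416, -0.1508, 0.2664]
tool_rot: [-180.0, 0.0, 25.4]
wrist_force: [0.9, 0.2, -0.8]
opening: 0.0928
grip_force: 0.0
t: 2.22
ee_pos: [0.4922, 0.0357, 0.2664]
tool_rot: [-180.0, 0.0, 45.8]
wrist_force: [0.2, 0.2, 0.2]
opening: 0.0932
grip_force: 0.0
t 2.23 shift [ 0.0243 -0.0106 -0.0036] rot z -0.007 yaw 45.81 steps 0.39
```

```bash
python3 -m handwheel '0.0243 -0.0106 0 0 0 -0.007;0 0 0 0 0 0;0 0 0 0 0 0'
python3 - <<'E'
from h import *
s=ctrl.read_state();p,d=ctrl.capture("wrist");cv2.imwrite("pics/w1.png",p[:,:,::-1])
M=model("wrist",s);P=cloud(M,d);g=np.nan_to_num(P,nan=9)
m=(np.hypot(g[...,0]-.5,g[...,1]-.06)<.06)&(g[...,2]>.165)&(g[...,2]<.215)
b=P[m];print(s['ee_pos'],len(b),b[:,2].max());bt=b[b[:,2]>.2];print("btn",len(bt),bt.mean(0),(bt.min(0)+bt.max(0))/2)
k=b[(b[:,2]>.19)&(b[:,2]<.1985)][:,:2].astype(np.float32);print("bar",cv2.minAreaRect(k))
E
```

```text
t: 2.6
ee_pos: [0.5014, 0.0603, 0.2665]
tool_rot: [-180.0, 0.0, 46.4]
wrist_force: [0.1, 0.8, 0.3]
opening: 0.0928
grip_force: 0.0
[0.50135667 0.06032372 0.26652277] 3439 0.20564126869340338
btn 564 [0.50296603 0.06045027 0.20350372] [0.50265922 0.06020418 0.20283136]
bar ((0.502830445766449, 0.06033003330230713), (0.08263455331325531, 0.019989408552646637), 46.44612503051758)
```

View pics/w1.png

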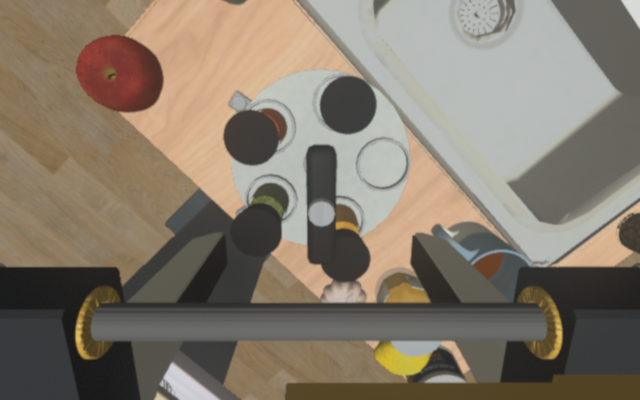

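The wrist view shows the bar square between the open fingers, with the button at (320,213). Now I'll go down and pinch it.

```bash
python3 -m handwheel '0 0 0.03 0 0 0;0 0 0.03 0 0 0;0 0 0.03 0 0 0;0 0 0 0 0 0;0 0 0 0 0 0'; python3 -m handwheel '0 0 0 0 0 0;0 0 0 0 0 0;0 0 0 0 0 0;0 0 0 0 0 0;0 0 0 0 0 0' 0
```

```text
t: 3.28
ee_pos: [0.5021, 0.0604, 0.178]
tool_rot: [179.9, -0.0, 46.4]
wrist_force: [-0.4, 0.2, 0.1]
opening: 0.0927
grip_force: 0.0
t: 3.9
ee_pos: [0.5015, 0.0607, 0.1766]
tool_rot: [-180.0, 0.0, 46.5]
wrist_force: [0.6, -0.0, 0.0]
opening: 0.0474
grip_force: 0.0
```

```bash
python3 -m handwheel '0 0 0 0 0 0;0 0 0 0 0 0;0 0 0 0 0 0;0 0 0 0 0 0;0 0 0 0 0 0'; python3 -m handwheel '0 0 0 0 0 0.1257;0 0 0 0 0 0.1257;0 0 0 0 0 0.1257;0 0 0 0 0 0.1257;0 0 0 0 0 0.1257'; python3 -m handwheel '0 0 0 0 0 0.1257;0 0 0 0 0 0.1257;0 0 0 0 0 0.1257;0 0 0 0 0 0.1257;0 0 0 0 0 0.1257;0 0 0 0 0 0;0 0 0 0 0 0'
```

```text
t: 4.53
ee_pos: [0.5028, 0.0594, 0.1766]
tool_rot: [179.8, -0.0, 46.4]
wrist_force: [8.3, -5.4, -5.7]
opening: 0.0199
grip_force: 30.0
t: 5.15
ee_pos: [0.5028, 0.0595, 0.1766]
tool_rot: [179.9, -0.1, 10.2]
wrist_force: [7.6, -5.1, -5.1]
opening: 0.0197
grip_force: 30.0
t: 6.02
ee_pos: [0.5028, 0.0595, 0.1766]
tool_rot: [180.0, -0.2, -25.6]
wrist_force: [8.4, -5.0, -4.3]
opening: 0.0198
grip_force: 30.0
```

```bash
python3 -m handwheel '0 0 0 0 0 0;0 0 0 0 0 0;0 0 0 0 0 0;0 0 0 0 0 0;0 0 0 0 0 0;0 0 0 0 0 0' 0.093; python3 -m handwheel '0 0 0 0 0 0;0 0 0 0 0 0;0 0 0 0 0 0;0 0 -0.04 0 0 0;0 0 -0.05 0 0 0;0 0 0 0 0 0'
python3 - <<'E'
from h import *
s=ctrl.read_state();p,d=ctrl.capture("wrist");cv2.imwrite("pics/w2.png",p[:,:,::-1])
M=model("wrist",s);P=cloud(M,d);g=np.nan_to_num(P,nan=9)
m=(np.hypot(g[...,0]-.5,g[...,1]-.06)<.06)&(g[...,2]>.19)&(g[...,2]<.1985)
print("bar",cv2.minAreaRect(P[m][:,:2].astype(np.float32)))
np.savez("pics/w2.npz",P=P,p=p)
m=(np.hypot(g[...,0]-.455,g[...,1]+.037)<.02)&(g[...,2]>.03)&(g[...,2]<.06);print("post",m.sum(),P[m].mean(0))
E
```

```text
t: 6.78
ee_pos: [0.5015, 0.0607, 0.1766]
tool_rot: [-180.0, 0.0, -25.6]
wrist_force: [-0.3, -0.4, 0.2]
opening: 0.0749
grip_force: 0.0
t: 7.52
ee_pos: [0.504, 0.0608, 0.2718]
tool_rot: [-179.8, -0.4, -25.6]
wrist_force: [0.2, 0.1, -0.6]
opening: 0.0932
grip_force: 0.0
bar ((0.5032239556312561, 0.05957227200269699), (0.019984209910035133, 0.08220228552818298), 64.4735107421875)
post 210 [ 0.45700446 -0.034539    0.03760953]
```

View pics/w2.png

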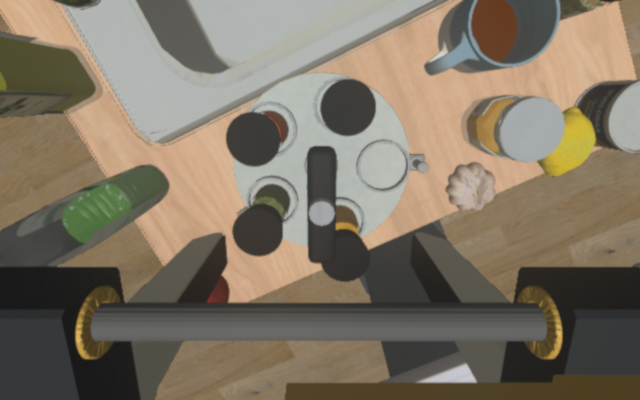

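The empty bay at (384,165) now lies in line with the post at (420,163), one click home. Next is the jar.

Run:
```python
from h import *
P=np.load("pics/w2.npz")['P'];g=np.nan_to_num(P,nan=9)
T=cloud(model("top"),np.load("pics/top0.npz")['d'])
print("bay wrist",P[165,384],"mug",)
q=T[150:190,350:392].reshape(-1,3);q=q[(q[:,2]>.086)&(q[:,2]<.098)];print(axisfit(q[:,:2]),len(q),q.min(0),q.max(0))
go([.5505,-.243,.25],64.4)
```

```text
bay wrist [ 0.47132982 -0.00559754  0.0253476 ] mug
(array([ 0.55591137, -0.14876213]), np.float64(0.03813345905262023)) 148 [ 0.51744163 -0.18819785  0.08606088] [ 0.5938046  -0.09809312  0.09447544]
t 7.58 shift [0.174  0.2535 0.0192] rot z -1.57 yaw -25.57 steps 8.41
```

```bash
python3 -m handwheel '0.029 0.0423 0 0 0 0;0.029 0.0423 0 0 0 0;0.029 0.0423 0 0 0 0;0.029 0.0423 0 0 0 0;0.029 0.0423 0 0 0 0;0.029 0.0423 0 0 0 0' 0.075; python3 -m handwheel '0 0 0 0 0 -0.1745;0 0 0 0 0 -0.1745;0 0 0 0 0 -0.1745;0 0 0 0 0 -0.1745;0 0 0 0 0 -0.1745;0 0 0 0 0 -0.1745;0 0 0 0 0 -0.1745;0 0 0 0 0 -0.1745'; python3 -m handwheel '0 0 0 0 0 -0.1745;0 0 0 0 0 0;0 0 0 0 0 0;0 0 0 0 0 0'
python3 - <<'E'
from h import *
s=ctrl.read_state();p,d=ctrl.capture("wrist");cv2.imwrite("pics/w3.png",p[:,:,::-1])
M=model("wrist",s);P=cloud(M,d);g=np.nan_to_num(P,nan=9)
m=(np.hypot(g[...,0]-.55,g[...,1]+.243)<.04)&(g[...,2]>.1)&(g[...,2]<.12)
print(s['ee_pos'],"jar",m.sum(),P[m].mean(0),cv2.minEnclosingCircle(P[m][:,:2].astype(np.float32)))
go([.5505,-.243,.25],64.4)
E
```

```text
t: 8.32
ee_pos: [0.5483, -0.2447, 0.2646]
tool_rot: [-180.0, 0.2, -25.6]
wrist_force: [1.5, 0.2, 0.7]
opening: 0.0748
grip_force: 0.0
t: 9.32
ee_pos: [0.5482, -0.2429, 0.2644]
tool_rot: [-179.8, 0.0, 54.7]
wrist_force: [0.2, -0.5, -0.5]
opening: 0.075
grip_force: 0.0
t: 9.82
ee_pos: [0.5489, -0.2433, 0.2662]
tool_rot: [-180.0, -0.0, 64.3]
wrist_force: [-0.5, -0.1, -0.3]
opening: 0.0749
grip_force: 0.0
[ 0.54886683 -0.24326692  0.26624679] jar 1852 [ 0.55169397 -0.24451559  0.10721097] ((0.551469087600708, -0.24532216787338257), 0.022695129737257957)
t 9.88 shift [0.0009 0.0013 0.0164] rot z -0.001 yaw 64.32 steps 0.26
```

View pics/w3.png

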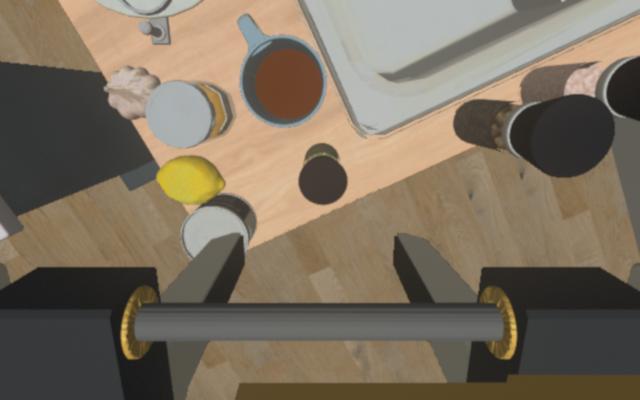

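```bash
python3 -m handwheel '0 0.0028 0.03 0 0 0;0 0 0.04 0 0 0;0 0 0.04 0 0 0;0 0 0.04 0 0 0;0 0 0.022 0 0 0;0 0 0.012 0 0 0;0 0 0 0 0 0;0 0 0 0 0 0'; python3 -m handwheel '0 0 0 0 0 0;0 0 0 0 0 0;0 0 0 0 0 0;0 0 0 0 0 0;0 0 0 0 0 0;0 0 0 0 0 0;0 0 0 0 0 0' 0.03
```

```text
t: 10.88
ee_pos: [0.5524, -0.245, 0.0841]
tool_rot: [179.9, 0.0, 64.4]
wrist_force: [0.2, 0.3, -0.0]
opening: 0.075
grip_force: 0.0
t: 11.75
ee_pos: [0.5516, -0.2446, 0.0828]
tool_rot: [180.0, 0.0, 64.4]
wrist_force: [0.7, 0.1, 2.3]
opening: 0.0427
grip_force: 30.0
```

```bash
python3 -m handwheel '0 0 -0.03 0 0 0;0 0 -0.05 0 0 0;0 0 -0.05 0 0 0;0 0 -0.01 0 0 0;0 0 0 0 0 0'; python3 -c "
from h import *
go([.4723,-.0043,.223],64.4)"
```

```text
t: 12.38
ee_pos: [0.5516, -0.2446, 0.2225]
tool_rot: [180.0, 0.0, 64.4]
wrist_force: [-0.8, -0.4, -1.2]
opening: 0.0422
grip_force: 30.0
t 12.38 shift [ 0.1825 -0.1753 -0.0006] rot z 0.0 yaw 64.42 steps 2.92
```

```bash
python3 -m handwheel '0.015 -0.015 0 0 0 0;0.03 -0.03 0 0 0 0;0.03 -0.03 0 0 0 0;0.03 -0.03 0 0 0 0;0.03 -0.03 0 0 0 0;0.03 -0.03 0 0 0 0;0.0175 -0.0103 0 0 0 0;0 0 0 0 0 0'; python3 -m handwheel '0 0 0 0 0 0;0 0 0 0 0 0';python3 - <<'E'
from h import *
s=ctrl.read_state();go([.4723,-.0043,.223],64.4,s)
a=ctrl.capture("wrist")[0];b=ctrl.capture("scene")[0];cv2.imwrite("pics/w4.png",np.vstack([cv2.resize(a,(480,300)),cv2.resize(b[60:360,100:580],(480,300))])[:,:,::-1])
E
```

```text
t: 13.38
ee_pos: [0.4707, -0.0029, 0.22]
tool_rot: [-179.8, 0.1, 64.6]
wrist_force: [0.3, -0.4, -0.9]
opening: 0.0426
grip_force: 30.0
t: 13.62
ee_pos: [0.472, -0.005, 0.2218]
tool_rot: [-179.9, 0.0, 64.4]
wrist_force: [0.3, -0.3, -0.9]
opening: 0.0429
grip_force: 30.0
t 13.62 shift [ 0.0008 -0.     -0.0012] rot z -0.001 yaw 64.35 steps 0.02
```

View pics/w4.png

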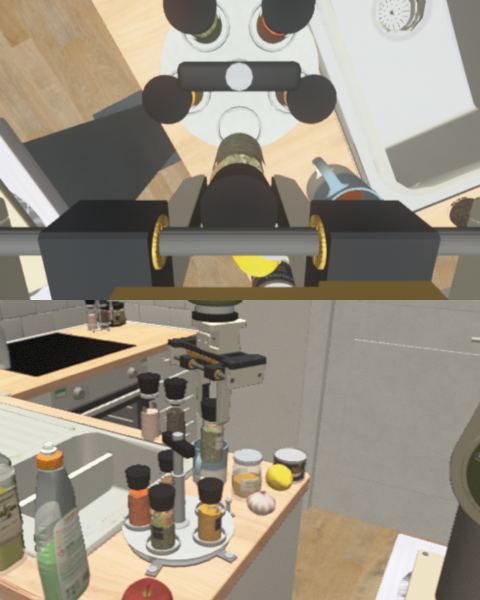

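In the wrist half, the jar and the bay (238,123) line up. Lowering now.

```bash
python3 -m handwheel '0.0008 0 0.02 0 0 0;0 0 0.03 0 0 0;0 0 0.03 0 0 0;0 0 0.02 0 0 0;0 0 0 0 0 0;0 0 0 0 0 0'; python3 -m handwheel '0 0 0.004 0 0 0;0 0 0.004 0 0 0;0 0 0.003 0 0 0;0 0 0 0 0 0;0 0 0 0 0 0'
```

```text
t: 14.48
ee_pos: [0.4732, -0.0038, 0.1236]
tool_rot: [179.9, -0.0, 64.4]
wrist_force: [0.3, -0.2, -1.4]
opening: 0.043
grip_force: 30.0
t: 15.1
ee_pos: [0.4726, -0.0035, 0.1117]
tool_rot: [180.0, -0.0, 64.4]
wrist_force: [0.5, -0.2, -1.4]
opening: 0.0424
grip_force: 30.0
```

```bash
python3 -m handwheel '0 0 0.002 0 0 0;0 0 0.001 0 0 0;0 0 0 0 0 0'; python3 -m handwheel '0 0 0 0 0 0;0 0 0 0 0 0;0 0 0 0 0 0;0 0 0 0 0 0;0 0 0 0 0 0' 0.075;  python3 -m handwheel '0 0 -0.02 0 0 0;0 0 -0.04 0 0 0;0 0 -0.04 0 0 0;0 0 -0.04 0 0 0;0 0 0 0 0 0'
python3 - <<'E'
from h import *
s=ctrl.read_state();p,d=ctrl.capture("wrist");cv2.imwrite("pics/w5.png",p[:,:,::-1])
M=model("wrist",s);P=cloud(M,d);g=np.nan_to_num(P,nan=9)
m=(np.hypot(g[...,0]-.4726,g[...,1]+.004)<.035)&(g[...,2]>.125)&(g[...,2]<.15)
print("jar",m.sum(),P[m].mean(0),P[m].std(0),cv2.minEnclosingCircle(P[m][:,:2].astype(np.float32)))
m=(np.hypot(g[...,0]-.503,g[...,1]-.06)<.06)&(g[...,2]>.19)&(g[...,2]<.1985)
print("bar",cv2.minAreaRect(P[m][:,:2].astype(np.float32)))
m=(np.hypot(g[...,0]-.503,g[...,1]-.06)<.02)&(g[...,2]>.2)&(g[...,2]<.215)
print("btn",cv2.minEnclosingCircle(P[m][:,:2].astype(np.float32)),P[m].mean(0));go([.503,.0596,.25])
E
```

```text
t: 15.48
ee_pos: [0.4727, -0.0035, 0.1088]
tool_rot: [180.0, -0.0, 64.4]
wrist_force: [0.1, 0.3, 0.5]
opening: 0.0432
grip_force: 30.0
t: 16.1
ee_pos: [0.4725, -0.0035, 0.1086]
tool_rot: [-180.0, 0.0, 64.4]
wrist_force: [0.3, 0.3, -0.7]
opening: 0.0747
grip_force: 0.0
t: 16.73
ee_pos: [0.4746, -0.0037, 0.2527]
tool_rot: [179.6, -0.1, 64.4]
wrist_force: [1.1, 0.0, 0.5]
opening: 0.0749
grip_force: 0.0
jar 2351 [ 0.47267944 -0.0033386   0.1331607 ] [0.01117536 0.01130476 0.00090971] ((0.472215473651886, -0.004247486591339111), 0.022723322734236717)
bar ((0.502487301826477, 0.05979980155825615), (0.019735077396035194, 0.08413483947515488), 64.388671875)
btn ((0.5023995637893677, 0.05980086699128151), 0.008912666700780392) [0.50257324 0.05989026 0.20359392]
t 16.77 shift [ 0.0697 -0.0008  0.0004] rot z -0.0 yaw 64.42 steps 1.12
```

View pics/w5.png

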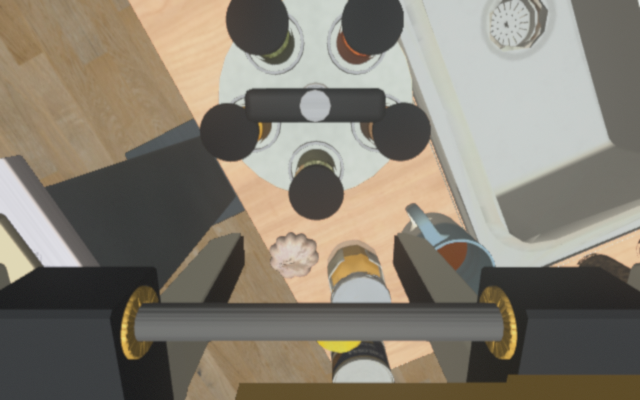

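The jar stands upright in the bay (cap at (316,192), top z about 0.134). Next I'll close the fingers and press the button.

```bash
python3 -m handwheel '0 0 0 0 0 0;0.035 0 0 0 0 0;0.0345 -0.0005 0 0 0 0;0 0 0 0 0 0;0 0 0 0 0 0;0 0 0 0 0 0;0 0 0 0 0 0;0 0 0 0 0 0' 0; python3 -m handwheel '0 0 0 0 0 0;0 0 0.02 0 0 0;0 0 0.014 0 0 0;0 0 0 0 0 0;0 0 0 0 0 0'; python3 -c "
from h import *
go([.5025,.0598,.213])"
```

```text
t: 17.77
ee_pos: [0.5021, 0.0589, 0.2488]
tool_rot: [180.0, -0.0, 64.4]
wrist_force: [0.6, -0.1, -0.8]
opening: 0.0017
grip_force: 0.0
t: 18.4
ee_pos: [0.5019, 0.0594, 0.2144]
tool_rot: [-180.0, 0.0, 64.4]
wrist_force: [0.4, 0.8, 1.7]
opening: 0.0001
grip_force: 0.0
t 18.4 shift [0.0006 0.0003 0.0014] rot z -0.0 yaw 64.42 steps 0.02
```

```bash
python3 -m handwheel '0.0005 0.0003 0.004 0 0 0;0 0 0.004 0 0 0;0 0 0 0 0 0'; python3 -m handwheel '0 0 0.005 0 0 0;0 0 0.005 0 0 0;0 0 0.005 0 0 0;0 0 0.005 0 0 0;0 0 0.005 0 0 0;0 0 0.005 0 0 0;0 0 0 0 0 0'
```

```text
t: 18.77
ee_pos: [0.5031, 0.0598, 0.2073]
tool_rot: [179.9, -0.0, 64.4]
wrist_force: [-0.2, -0.0, 3.7]
opening: 0.0006
grip_force: 1.8
t: 19.65
ee_pos: [0.5019, 0.0597, 0.1758]
tool_rot: [-179.9, 0.0, 64.4]
wrist_force: [0.3, 0.3, -0.1]
opening: 0.0005
grip_force: 0.0
```

```bash
python3 -m handwheel '0 0 0.005 0 0 0;0 0 0.003 0 0 0;0 0 0 0 0 0'; python3 -m handwheel '0 0 0.0015 0 0 0;0 0 0 0 0 0';python3 -m handwheel '0 0 0.0015 0 0 0;0 0 0 0 0 0'
```

```text
t: 20.02
ee_pos: [0.5023, 0.0597, 0.1684]
tool_rot: [-180.0, 0.0, 64.4]
wrist_force: [-3.2, -0.1, 4.0]
opening: 0.0006
grip_force: 1.9
t: 20.27
ee_pos: [0.5024, 0.0597, 0.1671]
tool_rot: [-180.0, 0.0, 64.4]
wrist_force: [-3.8, -0.9, 4.0]
opening: 0.0008
grip_force: 2.2
t: 20.52
ee_pos: [0.5026, 0.0597, 0.1662]
tool_rot: [180.0, -0.0, 64.4]
wrist_force: [-5.4, -0.6, 8.5]
opening: 0.0003
grip_force: 4.1
```

```bash
python3 -m handwheel '0 0 0.0015 0 0 0;0 0 0 0 0 0;0 0 0 0 0 0'; python3 -m handwheel '0 0 -0.02 0 0 0;0 0 -0.04 0 0 0;0 0 -0.04 0 0 0;0 0 0 0 0 0;0 0 0 0 0 0'
python3 - <<'E'
from h import *
s=ctrl.read_state();p,d=ctrl.capture("wrist");cv2.imwrite("pics/w6.png",p[:,:,::-1])
M=model("wrist",s);P=cloud(M,d);g=np.nan_to_num(P,nan=9)
r=np.hypot(g[...,0]-.503,g[...,1]-.06)
m=(r<.045)&(g[...,2]>.148)&(g[...,2]<.2);z=P[m][:,2];print("bar top",np.median(z),"btn top",np.percentile(P[(r<.007)&(g[...,2]<.21)][:,2],[50,90]))
print("bar",cv2.minAreaRect(P[m][:,:2].astype(np.float32)))
m=(np.hypot(g[...,0]-.4726,g[...,1]+.004)<.035)&(g[...,2]>.125)&(g[...,2]<.147)
print("jar",m.sum(),P[m].mean(0),cv2.minEnclosingCircle(P[m][:,:2].astype(np.float32)))
E
```

```text
t: 20.9
ee_pos: [0.5027, 0.0597, 0.1659]
tool_rot: [180.0, -0.0, 64.4]
wrist_force: [-9.4, 0.1, 17.3]
opening: 0.0003
grip_force: 8.7
t: 21.52
ee_pos: [0.5025, 0.0597, 0.2633]
tool_rot: [-180.0, 0.0, 64.4]
wrist_force: [-0.8, -0.3, -0.3]
opening: 0.0004
grip_force: 0.0
bar top 0.15535708318437963 btn top [0.16371527 0.16450301]
bar ((0.5026736259460449, 0.060631971806287766), (0.01922735571861267, 0.08325877785682678), 64.33251190185547)
jar 23 [ 0.46450054 -0.01823714  0.13300351] ((0.4642161726951599, -0.018779590725898743), 0.0056653982028365135)
```

View pics/w6.png

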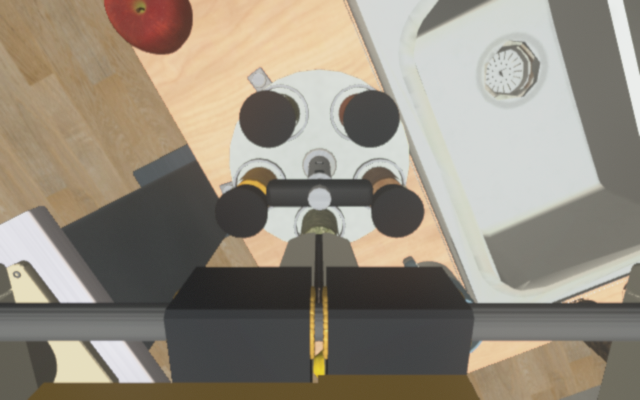

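The bar top is at 0.155 and the button at (319,198) has its top at 0.164, so the handle is locked low with the button out. The bar is still aligned and the fingers are clear. Handing in.

```bash
python3 -c "
from plant import ctrl
print(ctrl.job_done())"
```

```text
the job is handed in; nothing more can be done
None
```

I turned the empty bay home to the marker, stood the jar upright in it, and pushed the handle down until it locked with its button sprung out. The job was handed in at about 22 s; no verdict was returned. The fingers hid the jar in my last picture, so I last saw it standing just before the button press.

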